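# Hang a rinsed centring plate on the drying rail with an S-hook

### The arm

A 6-joint arm with a two-finger parallel gripper is mounted at the origin on a cart in front of the work surface, level with it; the furniture and walls round the work are solid. World frame = base frame: x ahead of the robot, y to its left, z up, the work surface at z = 0. Lengths are in m, angles in degrees, forces in N, time in s.
With the tool pointing down it reaches from about 0.4 to 0.825 m from the base axis. Payload 7 kg.
Tool frame: the origin (TCP) lies on the front face of the gripper's body, between the roots of the fingers; the fingertips stand 66 mm ahead of it and the grasp point (between the pads) lies 47 mm ahead of it; z points along the fingers, y is the line along which they close (so a half turn about z gives the same grasp; the last joint's range is limited). The gripper opens to 88 mm and grips with 3 to 60 N. Pads are 19 mm wide; open, the fingers measure 130 mm over their backs; the gripper's body (78 mm by 193 mm) begins 47 mm behind the grasp point.
Start: joints at [-49.784, 20.546, 0.682, 0, -70.136, -16.507], TCP at [0.271, -0.618, 0.292] pointing down, gripper open.
Joint ranges: [-176.03, 176.03], [-82.01, 121.73], [-58.28, 71.71], [-173.87, 95.51], [-174.79, -0.11], [-173.66, 173.66]. Speed limits (degrees/s): [136.94, 136.94, 172.46, 180, 180, 180].

### API

Orientations are given as [roll, pitch, yaw] about the fixed x, y, z axes, in that order (R = Rz(yaw) Ry(pitch) Rx(roll)).
In Python, from plant import ctrl gives the robot as it stands.
- The arm moves only by the tool send_rows, never from a script. Its argument "deltas" is a list of rows, each a list of 2 entries, a list of its own where there are three numbers: the shift along the tool's x, y, z each as a share of 800 mm, from -1 to 1, then the turn about the tool's z as a share of 90 degrees, from -1 to 1. A call has exactly 5 rows; each row is the pose to reach, as a shift and turn from the pose commanded when the call began, along the tool's axes at that moment; what a row does not reach only later rows make up. A row lasts 1/12 s, in which the tool goes at most 41.7 mm and 7.16 degrees, less where a joint would pass 70% of its speed; a pose out of reach is approached as far as the arm can. A call with a number of a shift or a turn outside -1 to 1 is refused whole. A call with a gripper value outside its range is refused whole. "gripper" is the opening, from 0 (shut) to 1 (fully open), set as the call begins (left out, the last holds). The fingers move at their own pace and stop on an object; the grip force is fixed at half the most. Time passes only in rows, so rows that repeat a pose let the fingers close, or fill a call up. It gives the time, the measured TCP pose, the force, the opening and the grip force at its end, in the units of the state.
- ctrl.get_obs(): the state, without advancing time (a new reading comes with each control period).
- ctrl.snapshot(name): name is "scene" or "top"; returns a dict with "color" (384x512x3 uint8, red, green, blue), "vertical_fov" (degrees; the focal length in pixels is half the picture's height over the tangent of half this angle, whatever the lens; pixels are square), "cx", "cy" (the principal point, pixels), "rvec" (rotation vector, rad) and "tvec" (3), from world to camera coordinates, as OpenCV has them. Camera axes: x right, y down, z forward; pixel columns grow to the right and rows downward; lengths in m; the calibration is good to about 2 mm. A picture is of the moment at which its call begins. There is no depth.
- ctrl.close_job(): hands the job in; it is judged then, once.
Trained networks look in a picture, given as the dict that the camera call returned (one of the last four; its "shot" number tells which), for a name from the list of things; names that differ only in an ending like _2 or _b are one class to them, and where a whole thing is asked for, a point or a joint stands for the part that bears it (a point fixed in the world has none). Each returns a list of dicts, best first, with "conf" (0 to 1); they miss things now and then, are a little off and sometimes report something else, mostly with a low value. They report only what shows in the picture. A call takes as long as a camera call. They do not tell look-alikes from the thing itself.
- ctrl.boxes_of(picture, thing): "xy" ([column, row] as shares, 0 to 1, of the picture: columns of its width, rows of its height, amid what is visible of it).
- ctrl.cut_out(picture, thing): "pixels" (384x512 bool, what is visible of it) and "xy" ([column, row] as shares, 0 to 1, of the picture: columns of its width, rows of its height, amid what is visible of it).
The state is a dict: "clock": time; "joint_pos": joint angles; "qvel": joint speeds; "tau": joint torques, N m; "tool_pos": TCP position; "orientation": TCP orientation; "force": force on the tool from outside, world axes, zero at the start; "moment": the same for the moment, N m; "opening": finger opening in m; "gripper_force": force on a finger pad.
Only numpy, scipy, OpenCV 4.12 (cv2) and the standard library are available. Lean on these libraries where they do the work, as an engineer would, in place of code of your own. Each camera call takes 0.05 s, during which the arm holds its last target. There are 200 camera calls.

### The job

The orange bottle-centring plate has been rinsed and stands in the wire draining rack. Take the spare S-hook off the rail of the drying stand, hook its small lower bend through the plate's hanging hole while the plate still stands in its slot, then lift the plate out on the hook and hang it on the free part of the rail, so that it hangs there by the hook, still. Leave the green plate on its hook and the white plate in the rack undisturbed.

Things in the scene. Friction and masses are not known exactly. Their poses are not given: they have to be found in the camera images.
- hook_grip (a point): Centre of the flat black sleeve on the straight back of the spare S-hook (6 mm steel wire, 136 mm tall, 60 g). Pinch it across y: 10 mm thick (y), 14 wide (x), 12 mm up to 18 mm down from here. Hook frame: z up, wire in the x-z plane, x from the back to the upper bend's open mouth, y along the rail. As it hangs, x points away from the robot; tilt up to 0.1 rad.
- hook_top (a point): Underside of the crown of the spare hook's upper bend (54 mm wide, crown 38 mm above the sleeve centre); rests on the rail. 27 mm in +x, 32 mm above the sleeve centre. The bend's open end is at +57 mm x, 0 mm z from the sleeve centre: the rail passes in or out below it along x, best when 16 mm below the level of the sleeve centre.
- hook_seat (a point): Lowest point of the wire's centre line in the spare hook's small lower bend, where the plate hangs: 27 mm in +x, 97 mm below the sleeve centre. The bend (13 mm radius) comes down on its +x side from a wire that slants across from the sleeve, and opens towards -x. Over all it is 15.2 mm high at the tip, the middle of that height 4.6 mm above this point.
- hook_tip (a point): Free end of the spare hook's lower bend, 13.8 mm in -x and 9.2 mm above the bend's lowest point; it points to -x and up, so it enters a hole from behind (from the side away from the robot) when the hook is drawn in its -x direction.
- rail_mid (a point): Middle of the axis of the drying stand's fixed rail: 10 mm rod along this frame's y, 290 mm above the table, 280 mm between two posts of rail height; x points away from the robot within 0.2 rad. A 120 x 300 mm drip tray, 16 mm high, lies below. The spare hook and the green plate's hook hang about 125 mm apart, either one left; the spare hook's place is the free part.
- plate_hole (a point): Centre of the orange plate's 26 mm hanging hole. Aluminium plate 85 wide (y) x 140 high (z) x 5 mm (x, its normal, away from the robot within 0.2 rad), 0.11 to 0.2 kg, upright in a rack slot. The hole is 115 mm above the foot, 25 mm below the top edge; a 60 mm bore lies below it. Once hung, its centre is 10 mm below the wire's centre line.
- plate_b_mid (a point): Centre of the white plate (85 x 140 x 5 mm) in the rack's other row, on the other side; leave it alone.
- plate_hung_hole (a point): Centre of the 26 mm hanging hole of the green plate (85 x 140 x 5 mm), hung on the other S-hook; leave it alone.
- plate_hung_mid (a point): Centre of the green plate, 45 mm below its hole.
- hook_b_seat (a point): Lowest point of the wire's centre line in the lower bend of the other S-hook (same shape), which carries the green plate.
- rack: Fixed wire draining rack, 200 (y) x 110 (x) mm, origin on the table at its centre. Two rows 64 mm apart in x, each of two slots 100 mm apart in y. Plates stand 14 mm above the table between wire loops 64 mm high, with 1.5 mm play; lift 55 mm to clear them. One plate is in each row, on opposite sides, so the way to the robot is free above the loops.
Things that resemble listed ones, but are neither listed nor needed, are in the scene too. Leave any yellow look-alike of the part that bears plate_hung_hole alone.

How it is judged (in metres and radians):
On the way, in this order (a step that is already met when the one before it is completed fails the run):
1. the spare S-hook has been taken off the rail (more than 8 cm from where it hung) (distance of hook_grip from where it was at the start of the episode above 0.08 m and contact force between hook and stand below 0.05 N), for 0.1 s.
2. the hook's lower bend is through the orange plate's hanging hole (lowest point within 12.5 mm of the hole centre, hook square to the plate within 0.4 rad) while the plate has moved under 4 cm (distance between hook_seat and plate_hole below 0.0125 m and angle between the x axis of hook_grip and the x axis of plate_hole, either way round below 0.4 rad and distance of plate_hole from where it was at the start of the episode below 0.04 m), for 0.1 s.
At the end, for the whole second after the job is handed in: The S-hook's upper bend bears on the rail (crown within 15 mm across the rail axis, 0 to 10 mm above it); the orange plate hangs upright (within 0.2 rad) and still from the lower bend (hole centre within 15 mm of its lowest point); the green plate still hangs on its own hook (x of hook_top in the frame of rail_mid between -0.015 and 0.015 m and y of hook_top in the frame of rail_mid between -0.135 and 0.135 m and z of hook_top in the frame of rail_mid between 0 and 0.01 m and contact force between hook and stand above 0.8 N and distance between hook_seat and plate_hole below 0.015 m and contact force between hook and plate above 0.5 N and angle between plate_hole's own z axis and vertical below 0.2 rad and linear speed of plate below 0.06 m/s and angular speed of plate below 0.5 rad/s and distance between hook_b_seat and plate_hung_hole below 0.015 m); the robot touches nothing.
It fails at once if the green plate is disturbed: its middle moves more than 5 cm (distance of plate_hung_mid from where it was at the start of the episode above 0.05 m).
It fails at once if the white plate in the rack is shifted more than 3 cm (distance of plate_b_mid from where it was at the start of the episode above 0.03 m).
It fails at once if the orange plate is dropped or tipped over (leans more than 0.8 rad) (angle between plate_hole's own z axis and vertical above 0.8 rad).
It also fails if it takes over 67 s, if anything falls off the work surface, if the arm or the gripper's body presses on something with over 40 N, if the wrist force passes 120 N, or if a joint passes its speed limit or range.

## Working session

There is one attempt and no reset: what is moved stays moved. The work goes in short steps, Python scripts to look and compute and a tool call to move; the robot and the scene stay as the last step left them, time stands still between calls to the robot, and variables do not carry over. Pictures are saved under pics/ and viewed, at most 12 in all, crops included, and the job is handed in when it is done.

Besides the shell and the picture viewer there is one more tool, called after ">>>" in YAML: its name, and indented under it one key for each argument. send_rows: Moves the arm, as the interface text tells. Shift numbers are shares of 800 mm and turn numbers shares of 90 degrees, none past 1 either way. Its arguments: {"type":"object","properties":{"deltas":{"type":"array","items":{"type":"array"}},"gripper":{"type":"number"}},"required":["deltas"]}

```bash
mkdir -p pics
cat > h.py <<'E'
import numpy as np, cv2
from plant import ctrl
def K(p):
    f=192/np.tan(np.radians(p['vertical_fov'])/2); return np.array([[f,0,p['cx']],[0,f,p['cy']],[0,0,1]])
def P(p):
    R=cv2.Rodrigues(np.array(p['rvec'],float))[0]; return K(p)@np.c_[R,np.array(p['tvec'],float).reshape(3)]
def proj(p,X):
    q=P(p)@np.r_[X,1]; return q[:2]/q[2]
def tri(p1,a,p2,b):
    X=cv2.triangulatePoints(P(p1),P(p2),np.array(a,float).reshape(2,1),np.array(b,float).reshape(2,1))[:,0]; X=X[:3]/X[3]
    return X, np.linalg.norm(proj(p1,X)-a), np.linalg.norm(proj(p2,X)-b)
def save(p,n): cv2.imwrite('pics/'+n,p['color'][:,:,::-1])
E
cat > a.py <<'E'
from h import *
import pickle
S=ctrl.snapshot('scene');T=ctrl.snapshot('top')
pickle.dump((S,T),open('st.pkl','wb'))
im=np.hstack([S['color'],T['color']]);
save(S,'s1.png');save(T,'t1.png')
for p in(S,T):
    R=cv2.Rodrigues(np.array(p['rvec'],float))[0];print('cam',-R.T@np.array(p['tvec'],float).ravel(),'fwd',R[2],K(p)[0,0])
for n in['hook_grip','hook_top','hook_seat','hook_tip','rail_mid','plate_hole','plate_b_mid','plate_hung_hole','plate_hung_mid','rack']:
    for k,p in(('S',S),('T',T)):
        print(n,k,[(round(d['conf'],2),np.round(np.array(d['xy'])*[512,384],1).tolist()) for d in ctrl.boxes_of(p,n)])
print(ctrl.get_obs())
E
python3 a.py
```

```text
cam [-0.13782899  1.28531258  0.87166284] fwd [ 0.46253926 -0.74018212 -0.48804495] 382.04373485354085
cam [0.19323516 0.24437396 1.63982131] fwd [ 0.20687223 -0.0019968  -0.97836593] 393.1318568066951
hook_grip S []
hook_grip T [(0.44, [337.6, 156.4])]
hook_top S [(0.47, [265.1, 160.0])]
hook_top T [(0.55, [293.8, 156.9])]
hook_seat S []
hook_seat T [(0.45, [287.5, 157.5]), (0.24, [350.1, 166.6])]
hook_tip S [(0.43, [264.2, 154.8])]
hook_tip T []
rail_mid S [(0.91, [258.1, 219.2])]
rail_mid T [(0.65, [274.5, 171.0])]
plate_hole S [(0.65, [300.8, 183.5])]
plate_hole T [(0.45, [362.4, 175.9])]
plate_b_mid S []
plate_b_mid T []
plate_hung_hole S [(0.88, [186.9, 298.6]), (0.84, [291.8, 237.0]), (0.75, [245.1, 203.6])]
plate_hung_hole T [(0.57, [239.4, 221.4]), (0.54, [256.6, 164.9])]
plate_hung_mid S [(0.72, [246.8, 207.6]), (0.68, [290.1, 240.8]), (0.61, [185.2, 300.5])]
plate_hung_mid T [(0.66, [255.8, 164.8]), (0.6, [236.7, 222.6]), (0.47, [136.8, 188.1])]
rack S [(0.9, [292.8, 183.4])]
rack T [(0.81, [364.4, 167.4])]
{'clock': 1.1, 'joint_pos': array([-4.97856996e+01,  2.05457067e+01,  6.82376127e-01,  3.62916828e-04,
       -7.01352142e+01, -1.65067547e+01]), 'qvel': array([-0.01414101,  0.02049997, -0.03938286,  0.01953187, -0.00569503,
       -0.10960767]), 'tau': array([-3.65495316e-04, -5.82399094e+01,  2.93301594e+01,  7.00257316e+00,
        1.23284821e-02, -1.67619919e-05]), 'tool_pos': array([ 0.27137183, -0.61803131,  0.29217294]), 'orientation': array([-1.79998508e+02,  8.62038225e-05, -1.56292331e+02]), 'force': array([ 0.01884336, -0.72574184, -0.81008034]), 'moment': array([ 0.01902789,  0.02633458, -0.03923626]), 'gripper_force': 0.0, 'opening': 0.08766147193497718}
```

Run:
```python
import pickle,cv2,numpy as np
S,T=pickle.load(open('st.pkl','rb'))
a=S['color'][110:340,140:370,::-1];b=T['color'][110:270,110:410,::-1]
cv2.imwrite('pics/s2.png',cv2.resize(a,None,fx=2.6,fy=2.6,interpolation=cv2.INTER_CUBIC))
cv2.imwrite('pics/t2.png',cv2.resize(b,None,fx=2.6,fy=2.6,interpolation=cv2.INTER_CUBIC))
```

```text
(no output)
```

View pics/s2.png

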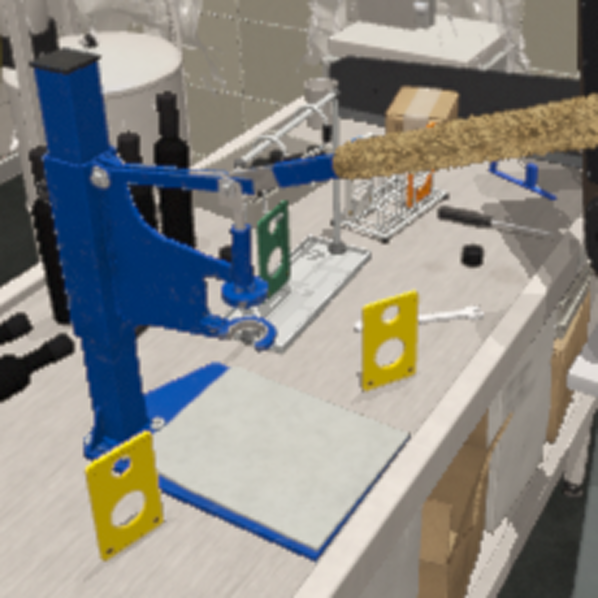

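View pics/t2.png

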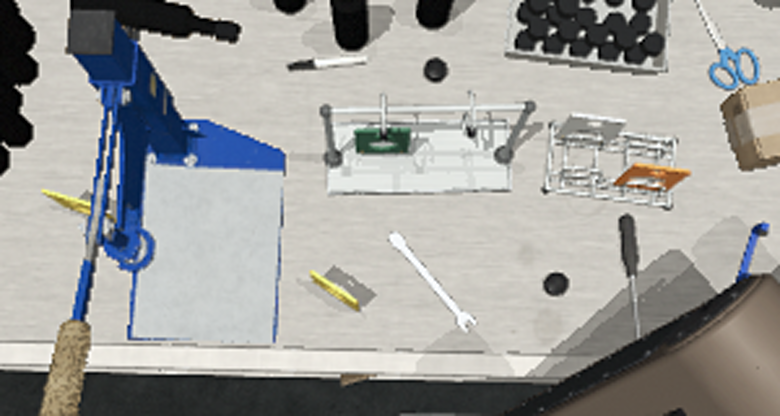

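The scene view shows the stand with the green plate. The spare hook's sleeve is near (266,161), and the orange plate at about (301,183) is half hidden by the corker lever. In the top view the spare hook is near (291,158), the orange plate (362,177), the white plate (338,159) and the green plate (257,164). I'll zoom in for precise measurement.

Run:
```python
import pickle,cv2,numpy as np
S,T=pickle.load(open('st.pkl','rb'))
a=S['color'][135:213,216:320,::-1];b=T['color'][140:200,230:380,::-1]
cv2.imwrite('pics/s3.png',cv2.resize(a,(728,546),interpolation=cv2.INTER_CUBIC))
cv2.imwrite('pics/t3.png',cv2.resize(b,(750,300),interpolation=cv2.INTER_CUBIC))
```

```text
(no output)
```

View pics/s3.png

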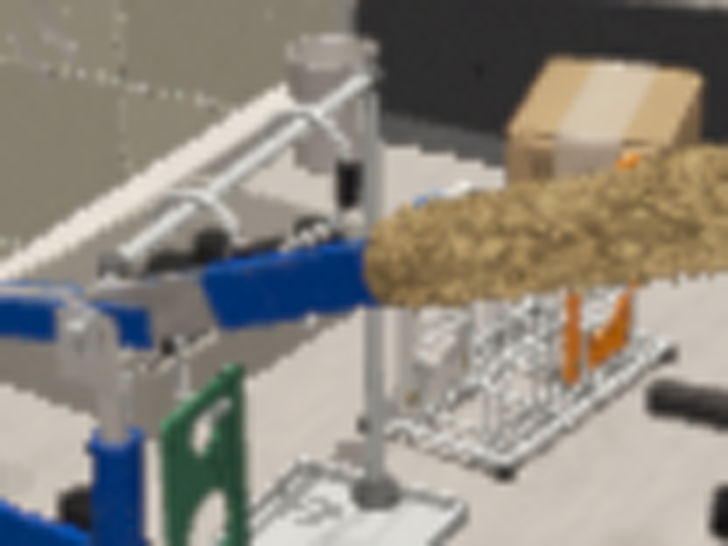

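View pics/t3.png

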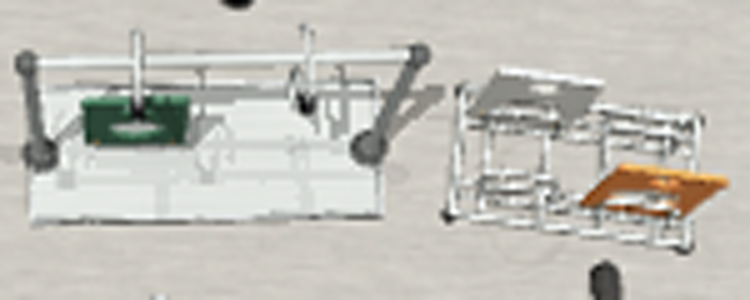

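The scene crop shows the rail from (115,262) to (370,72), the spare sleeve at (349,183), and the orange plate with its corner above the lever near (630,160). The top crop shows the rail from (27,62) to (420,53), the spare hook from (307,28) to its sleeve at (303,103), and the orange plate's top edge from (620,165) to (728,180).

```bash
cat > m.py <<'E'
from h import *
import pickle
from scipy.optimize import minimize
S,T=pickle.load(open('st.pkl','rb'))
c=lambda u,o,s:(np.array(u)+.5)/s-.5+np.array(o)
t=lambda *u:c(u,(230,140),5); s=lambda *u:c(u,(216,135),7)
def hz(p,u,z):
    M=P(p);A=M[:,[0,1]];B=M[:,2]*z+M[:,3]
    H=np.c_[A,B];q=np.linalg.solve(H,np.r_[u,1]);return np.r_[q[:2]/q[2],z]
for n,a,b,z in[('railL',t(27,62),s(115,262),.29),('railR',t(420,53),s(370,72),.29),('sleeve',t(303,103),s(349,183),.263),('crown',t(307,57),s(300,110),.298),('crownB',t(137,62),s(190,195),.298),('baseR',t(368,145),s(375,495),.02)]:
    X,e,f=tri(T,a,S,b);print(n,X.round(4),round(e,2),round(f,2),'T@z',hz(T,a,z)[:2].round(4),'S@z',hz(S,b,z)[:2].round(4))
# plate fit
def soft(p):
    h=cv2.cvtColor(p['color'],cv2.COLOR_RGB2HSV).astype(float)
    return np.where((h[...,0]>6)&(h[...,0]<16),np.clip((h[...,1]-90)/110,0,1),0)
def render(p,q,k=8):
    x,y,zf,w=q;R=np.array([[np.cos(w),-np.sin(w),0],[np.sin(w),np.cos(w),0],[0,0,1]]);o=np.array([x,y,zf])
    M=P(p);pj=lambda L:(lambda h:h[:,:2]/h[:,2:])(np.c_[L@R.T+o,np.ones(len(L))]@M.T)
    box=np.array([[a,b,d] for a in(-.0025,.0025) for b in(-.0425,.0425) for d in(0,.14)])
    im=np.zeros((ROI[3]*k,ROI[2]*k),np.uint8)
    f=lambda U:np.round(((U+.5-np.array(ROI[:2]))*k-.5)*16).astype(np.int32)
    cv2.fillConvexPoly(im,cv2.convexHull(f(pj(box))),255,shift=4)
    th=np.linspace(0,2*np.pi,40)
    for zc,r in((.115,.013),(.055,.030)):
        ms=[]
        for xx in(-.0025,.0025):
            m=np.zeros_like(im);cv2.fillConvexPoly(m,f(pj(np.c_[np.full(40,xx),r*np.cos(th),zc+r*np.sin(th)])),255,shift=4);ms.append(m)
        im[(ms[0]&ms[1])>0]=0
    return cv2.resize(im,(ROI[2],ROI[3]),interpolation=cv2.INTER_AREA)/255.
RT=(338,164,46,28)
ROI=RT;x0,y0,w0,h0=RT
m=soft(T)[y0:y0+h0,x0:x0+w0];print('mask sum',m.sum(),soft(T).sum())
X0=hz(T,t(655,190),.1)
best=None
for wy in(-.2,-.1,0,.1):
    for dz in(.014,):
        r=minimize(lambda q:((render(T,(q[0],q[1],dz,q[2]))-m)**2).sum(),[X0[0],X0[1],wy],method='Nelder-Mead',options=dict(initial_simplex=[[X0[0],X0[1],wy],[X0[0]+.015,X0[1],wy],[X0[0],X0[1]+.015,wy],[X0[0],X0[1],wy+.08]]))
        if best is None or r.fun<best.fun:best=r
print('plate x y yaw',best.x.round(4),best.fun)
r=minimize(lambda q:((render(T,q)-m)**2).sum(),[*best.x[:2],.014,best.x[2]],method='Nelder-Mead',options=dict(initial_simplex=[[*best.x[:2],.014,best.x[2]]]+[list(np.array([*best.x[:2],.014,best.x[2]])+.012*np.eye(4)[i]) for i in range(4)]))
print('free z',r.x.round(4),r.fun)
Q=[*best.x[:2],.014,best.x[2]];pickle.dump(Q,open('plate.pkl','wb'))
ROI=(285,150,30,50);R=render(S,Q);ms=soft(S)[150:200,285:315]
print('S orange sum',ms.sum(),'outside',(ms*(1-R)).sum())
for d in [(0,0)]+[(a,b) for a in(-1,0,1) for b in(-1,0,1) if a or b]:
    sh=np.roll(R,d,(0,1));print(d,round((ms*(1-sh)).sum(),2),end=' ')
v=np.vstack([np.hstack([m,render.__call__(T,Q) if 0 else m*0])])
ov=cv2.resize(T['color'][y0:y0+h0,x0:x0+w0,::-1],None,fx=12,fy=12,interpolation=cv2.INTER_CUBIC)
ROI=RT;rr=cv2.resize((render(T,Q)*255).astype(np.uint8),None,fx=12,fy=12,interpolation=cv2.INTER_CUBIC)
cs,_=cv2.findContours((rr>127).astype(np.uint8),cv2.RETR_LIST,cv2.CHAIN_APPROX_NONE);cv2.drawContours(ov,cs,-1,(255,0,0),1)
cv2.imwrite('pics/fit.png',ov)
E
python3 m.py
```

```text
railL [0.58   0.3131 0.2914] 0.02 0.02 T@z [0.5803 0.3131] S@z [0.5819 0.3107]
railR [0.5943 0.033  0.2903] 0.11 0.1 T@z [0.5941 0.0328] S@z [0.5952 0.0323]
sleeve [0.5631 0.1131 0.2587] 0.11 0.11 T@z [0.5623 0.1137] S@z [0.5577 0.1214]
crown [0.5891 0.1153 0.2976] 0.68 0.66 T@z [0.5867 0.1143] S@z [0.5915 0.1161]
crownB [0.5828 0.2359 0.2958] 0.68 0.7 T@z [0.58   0.2348] S@z [0.583  0.2399]
baseR [0.5958 0.0334 0.0048] 0.01 0.01 T@z [0.592  0.0353] S@z [0.5829 0.0553]
mask sum 90.21818181818182 103.68181818181819
plate x y yaw [ 0.5417 -0.1838 -0.0488] 60.0561360061769
free z [ 0.542  -0.1843  0.0118 -0.0463] 59.69125117167269
S orange sum 46.50909090909091 outside 7.112263814616757
(0, 0) 7.11 (-1, -1) 9.46 (-1, 0) 9.43 (-1, 1) 16.24 (0, -1) 4.02 (0, 1) 17.78 (1, -1) 2.34 (1, 0) 8.4 (1, 1) 21.37
```

View pics/fit.png

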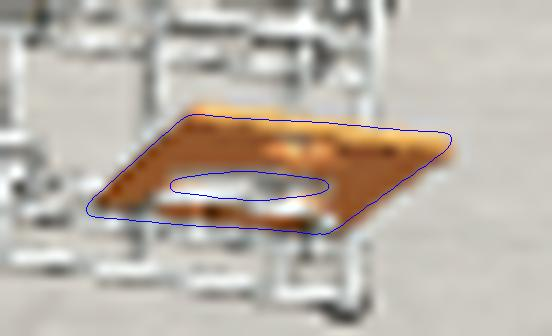

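```bash
sed -i '/^def soft/,/^    return np.where/d' m.py; sed -i 's/^# plate fit/def soft(p):\n    c=p["color"].astype(float);return np.clip((c[...,0]-c[...,2]-25)\/40,0,1)/' m.py
cat >> m.py <<'E'
o=lambda u:c(u,RT[:2],12)
a,b=hz(T,o((197,108)),.154),hz(T,o((452,146)),.154);print('\nTop edge',a,b,np.linalg.norm(a-b),(a+b)/2,np.arctan2(a[0]-b[0],-(a[1]-b[1])) )
# rack corners for yaw check (black feet) z~0.01
for u in((460,90),(700,120),(449,216),(684,247)):print(hz(T,t(*u),.01).round(4))
E
python3 m.py | tail -16
```

```text
railL [0.58   0.3131 0.2914] 0.02 0.02 T@z [0.5803 0.3131] S@z [0.5819 0.3107]
railR [0.5943 0.033  0.2903] 0.11 0.1 T@z [0.5941 0.0328] S@z [0.5952 0.0323]
sleeve [0.5631 0.1131 0.2587] 0.11 0.11 T@z [0.5623 0.1137] S@z [0.5577 0.1214]
crown [0.5891 0.1153 0.2976] 0.68 0.66 T@z [0.5867 0.1143] S@z [0.5915 0.1161]
crownB [0.5828 0.2359 0.2958] 0.68 0.7 T@z [0.58   0.2348] S@z [0.583  0.2399]
baseR [0.5958 0.0334 0.0048] 0.01 0.01 T@z [0.592  0.0353] S@z [0.5829 0.0553]
mask sum 173.425 2412.2749999999996
plate x y yaw [ 0.543  -0.1867 -0.1043] 22.861330017301036
free z [ 0.5429 -0.1867  0.0142 -0.1044] 22.835878267973857
S orange sum 722.4000000000001 outside 513.4393137254903
(0, 0) 513.44 (-1, -1) 518.14 (-1, 0) 516.49 (-1, 1) 525.65 (0, -1) 511.51 (0, 1) 529.57 (1, -1) 509.78 (1, 0) 519.12 (1, 1) 539.38 
Top edge [ 0.54818199 -0.14474868  0.154     ] [ 0.53760793 -0.22698379  0.154     ] 0.08291214719006074 [ 0.54289496 -0.18586624  0.154     ] 3.013711080288159
[ 0.6451 -0.0452  0.01  ]
[ 0.6236 -0.2507  0.01  ]
[ 0.5343 -0.0345  0.01  ]
[ 0.5124 -0.233   0.01  ]
```

View pics/fit.png

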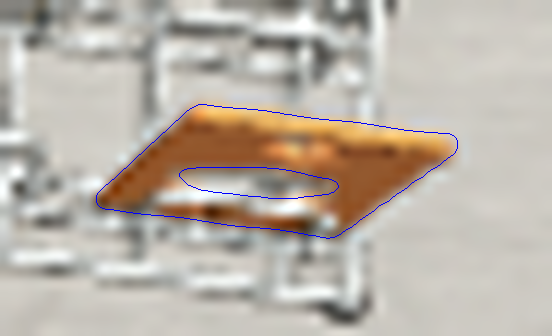

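Plate fit: foot z is free at 0.0142, which matches the text. The hole is at (0.543,-0.1865,0.129), yaw -0.104. The rail yaw is +0.051, and the sleeve is at (0.563,0.113,0.262). All heights check.

```bash
cat > g.py <<'E'
import sys,numpy as np
from plant import ctrl
from scipy.spatial.transform import Rotation as Ro
def plan(*ts):
    o=ctrl.get_obs();p=o['tool_pos'];e=o['orientation']
    print('t %.2f'%o['clock'],p.round(4),np.round(e,2),np.round(o['force'],1),'%.4f'%o['opening'],round(o['gripper_force'],1))
    R=Ro.from_euler('xyz',e,degrees=True).as_matrix();yaw=e[2];q=p
    for t in ts:  # x y z yaw: increments as shares in the tool frame of the previous target
        d=R.T@(np.array(t[:3])-q)/.8;w=-(((t[3]-yaw+180)%360)-180)
        print('->',t,'shift',d.round(4),'mm %.0f'%(np.linalg.norm(d)*800),'turn',round(w/90,4))
        q=np.array(t[:3]);yaw=t[3];R=(Ro.from_euler('z',yaw,degrees=True)*Ro.from_euler('x',180,degrees=True)).as_matrix()
if __name__=='__main__':plan(*eval(sys.argv[1]))
E
python3 g.py "[(.271,-.618,.42,-156.3),(.563,.1133,.42,-177.1),(.563,.1133,.310,-177.1)]"
python3 - <<'E'
# tool-frame shift from start orientation (first move) for combined turn+shift
import numpy as np
a=np.radians(-156.29);x=np.array([np.cos(a),np.sin(a)]);y=np.array([np.sin(a),-np.cos(a)])
d=np.array([.563-.271,.1133+.618])/.8;print(x@d,y@d)
E
```

```text
t 1.10 [ 0.2714 -0.618   0.2922] [-180.      0.   -156.29] [ 0.  -0.7 -0.8] 0.0877 0.0
-> (0.271, -0.618, 0.42, -156.3) shift [ 0.0004  0.0002 -0.1598] mm 128 turn 0.0001
-> (0.563, 0.1133, 0.42, -177.1) shift [-0.7016  0.6903  0.    ] mm 787 turn 0.2311
-> (0.563, 0.1133, 0.31, -177.1) shift [ 0.     -0.      0.1375] mm 110 turn -0.0
-0.7017678306342774 0.6901966585777272
```

>>> send_rows:
  deltas:
    - [[0,0,-0.035],0]
    - [[0,0,-0.07],0]
    - [[0,0,-0.105],0]
    - [[0,0,-0.14],0]
    - [[0,0,-0.16],0]
  gripper: 1

```text
clock: 1.52
tool_pos: [0.2713, -0.6185, 0.4241]
orientation: [-179.8, 0.0, -156.3]
force: [-0.7, 1.0, 0.6]
opening: 0.0876
gripper_force: 0.0
```

>>> send_rows:
  deltas:
    - [[-0.035,0.0345,0],0]
    - [[-0.07,0.069,0],0]
    - [[-0.105,0.1035,0],0]
    - [[-0.14,0.138,0],0]
    - [[-0.1755,0.1726,0],0]

```text
clock: 1.93
tool_pos: [0.3445, -0.4335, 0.4202]
orientation: [-180.0, 0.0, -156.3]
force: [0.4, 0.0, 0.4]
opening: 0.0874
gripper_force: 0.0
```

>>> send_rows:
  deltas:
    - [[-0.035,0.0345,0],0]
    - [[-0.07,0.069,0],0]
    - [[-0.105,0.1035,0],0]
    - [[-0.14,0.138,0],0]
    - [[-0.1755,0.1726,0],0]

```text
clock: 2.35
tool_pos: [0.4175, -0.2505, 0.4206]
orientation: [-180.0, 0.0, -156.3]
force: [1.1, -0.1, 0.2]
opening: 0.0876
gripper_force: 0.0
```

>>> send_rows:
  deltas:
    - [[-0.035,0.0345,0],0]
    - [[-0.07,0.069,0],0]
    - [[-0.105,0.1035,0],0]
    - [[-0.14,0.138,0],0]
    - [[-0.1755,0.1726,0],0]

```text
clock: 2.77
tool_pos: [0.4905, -0.0674, 0.4208]
orientation: [-180.0, 0.1, -156.3]
force: [0.4, -0.5, 0.1]
opening: 0.0874
gripper_force: 0.0
```

>>> send_rows:
  deltas:
    - [[-0.035,0.0345,0],0.05]
    - [[-0.07,0.069,0],0.1]
    - [[-0.105,0.1035,0],0.15]
    - [[-0.14,0.138,0],0.2]
    - [[-0.1755,0.1726,0],0.2311]

```text
clock: 3.18
tool_pos: [0.5637, 0.1155, 0.4206]
orientation: [180.0, 0.0, -177.3]
force: [0.3, 0.2, 0.2]
opening: 0.0879
gripper_force: 0.0
```

>>> send_rows:
  deltas:
    - [[0,0,0],0]
    - [[0,0,0],0]
    - [[0,0,0],0]
    - [[0,0,0],0]
    - [[0,0,0],0]

```text
clock: 3.6
tool_pos: [0.5632, 0.1125, 0.4207]
orientation: [180.0, 0.0, -177.1]
force: [0.2, -0.0, -0.1]
opening: 0.0878
gripper_force: 0.0
```

```bash
python3 g.py "[(.563,.1133,.42,-177.1),(.563,.1133,.310,-177.1)]"
```

```text
t 3.60 [0.5632 0.1125 0.4207] [ 1.7998e+02  4.0000e-02 -1.7714e+02] [ 0.2 -0.  -0.1] 0.0878 0.0
-> (0.563, 0.1133, 0.42, -177.1) shift [0.0002 0.001  0.0008] mm 1 turn -0.0004
-> (0.563, 0.1133, 0.31, -177.1) shift [ 0.     -0.      0.1375] mm 110 turn -0.0
```

>>> send_rows:
  deltas:
    - [[0,0.001,0.03],0]
    - [[0,0.001,0.06],0]
    - [[0,0.001,0.09],0]
    - [[0,0.001,0.12],0]
    - [[0,0.001,0.1375],0]

```text
clock: 4.02
tool_pos: [0.5624, 0.113, 0.3081]
orientation: [-180.0, -0.1, -177.2]
force: [-0.8, -0.6, -0.3]
opening: 0.0877
gripper_force: 0.0
```

>>> send_rows:
  deltas:
    - [[0,0,0],0]
    - [[0,0,0],0]
    - [[0,0,0],0]
    - [[0,0,0],0]
    - [[0,0,0],0]

```text
clock: 4.43
tool_pos: [0.5639, 0.1143, 0.3116]
orientation: [179.9, 0.1, -177.1]
force: [-0.3, -0.1, 0.5]
opening: 0.0875
gripper_force: 0.0
```

Run:
```python
from h import *
o=ctrl.get_obs();print(o['tool_pos'],o['force'],o['clock'])
S=ctrl.snapshot('scene');T=ctrl.snapshot('top')
a=S['color'][135:210,216:316,::-1];b=T['color'][130:205,215:315,::-1]
f=lambda z:cv2.resize(z,(400,300),interpolation=cv2.INTER_CUBIC)
cv2.imwrite('pics/g1.png',np.hstack([f(a),f(b)]))
```

```text
[0.56390377 0.11433266 0.31156754] [-0.26291737 -0.12987284  0.51144229] 4.4333
```

View pics/g1.png

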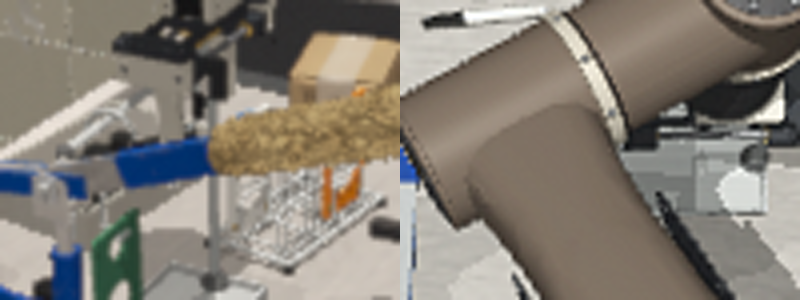

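The scene view shows the gripper straddling the hook by the right post, and the arm blocks the top view. I'll close, then lift a little as a check.

>>> send_rows:
  deltas:
    - [[0,0,0],0]
    - [[0,0,0],0]
    - [[0,0,0],0]
    - [[0,0,0],0]
    - [[0,0,0],0]
  gripper: 0

```text
clock: 4.95
tool_pos: [0.5635, 0.1143, 0.3101]
orientation: [-180.0, -0.0, -177.1]
force: [0.1, 1.1, 0.2]
opening: 0.0601
gripper_force: 0.0
```

>>> send_rows:
  deltas:
    - [[0,0,0],0]
    - [[0,0,0],0]
    - [[0,0,0],0]
    - [[0,0,0],0]
    - [[0,0,0],0]

```text
clock: 5.37
tool_pos: [0.5635, 0.1143, 0.3101]
orientation: [-180.0, -0.0, -177.1]
force: [-0.5, 0.3, 0.3]
opening: 0.0263
gripper_force: 0.0
```

```bash
python3 g.py "[(.563,.1133,.353,-177.1),(.463,.1082,.353,-177.1)]"
```

```text
t 5.37 [0.5635 0.1143 0.3101] [-180.     -0.   -177.09] [-0.5  0.3  0.3] 0.0263 0.0
-> (0.563, 0.1133, 0.353, -177.1) shift [ 0.0007 -0.0012 -0.0536] mm 43 turn 0.0001
-> (0.463, 0.1082, 0.353, -177.1) shift [ 0.1252 -0.     -0.    ] mm 100 turn -0.0
```

>>> send_rows:
  deltas:
    - [[0,0,0],0]
    - [[0,0,0],0]
    - [[0,0,0],0]
    - [[0,0,0],0]
    - [[0,0,0],0]

```text
clock: 5.78
tool_pos: [0.5635, 0.1143, 0.3102]
orientation: [-180.0, -0.0, -177.1]
force: [0.1, 0.3, -0.3]
opening: 0.0098
gripper_force: 30.0
```

>>> send_rows:
  deltas:
    - [[0,0,0],0]
    - [[0,0,0],0]
    - [[0,0,0],0]
    - [[0,0,0],0]
    - [[0,0,0],0]

```text
clock: 6.2
tool_pos: [0.5635, 0.1143, 0.3102]
orientation: [-180.0, 0.0, -177.1]
force: [0.9, 0.1, -0.1]
opening: 0.0093
gripper_force: 30.0
```

>>> send_rows:
  deltas:
    - [[0,0,-0.005],0]
    - [[0,0,-0.01],0]
    - [[0,0,-0.015],0]
    - [[0,0,-0.02],0]
    - [[0,0,-0.02],0]

```text
clock: 6.62
tool_pos: [0.5638, 0.1144, 0.3274]
orientation: [180.0, 0.1, -177.1]
force: [-0.0, 0.7, -0.5]
opening: 0.0096
gripper_force: 30.0
```

Gripped at 9.6 mm. Next I'll lift to mouth level and draw back off the rail.

>>> send_rows:
  deltas:
    - [[0,0,-0.009],0]
    - [[0,0,-0.018],0]
    - [[0,0,-0.027],0]
    - [[0,0,-0.0335],0]
    - [[0,0,-0.0335],0]

```text
clock: 7.03
tool_pos: [0.564, 0.1144, 0.3547]
orientation: [180.0, 0.1, -177.1]
force: [0.1, 0.2, -0.5]
opening: 0.0098
gripper_force: 30.0
```

>>> send_rows:
  deltas:
    - [[0.015,0,0],0]
    - [[0.03,0,0],0]
    - [[0.05,0,0],0]
    - [[0.07,0,0],0]
    - [[0.09,0,0],0]

```text
clock: 7.45
tool_pos: [0.4897, 0.1102, 0.3525]
orientation: [-180.0, -0.0, -177.1]
force: [-0.3, -1.4, -0.2]
opening: 0.01
gripper_force: 30.0
```

>>> send_rows:
  deltas:
    - [[0.02,0,0],0]
    - [[0.035,0,0],0]
    - [[0.04,0,0],0]
    - [[0.04,0,0],0]
    - [[0.04,0,0],0]

```text
clock: 7.87
tool_pos: [0.4597, 0.1092, 0.3532]
orientation: [180.0, 0.0, -177.1]
force: [0.7, -0.4, -0.8]
opening: 0.0099
gripper_force: 30.0
```

Run:
```python
from h import *
from g import plan
S=ctrl.snapshot('scene');T=ctrl.snapshot('top')
a=S['color'][135:210,216:316,::-1];b=T['color'][130:205,240:340,::-1]
f=lambda z:cv2.resize(z,(400,300),interpolation=cv2.INTER_CUBIC)
cv2.imwrite('pics/g2.png',np.hstack([f(a),f(b)]))
plan((.47,.1,.40,-177.1))
```

```text
t 7.97 [0.4601 0.1092 0.3529] [-179.99   -0.   -177.09] [-0.3  0.4 -0.3] 0.0098 30.0
-> (0.47, 0.1, 0.4, -177.1) shift [-0.0118 -0.0121 -0.0589] mm 49 turn 0.0001
```

View pics/g2.png

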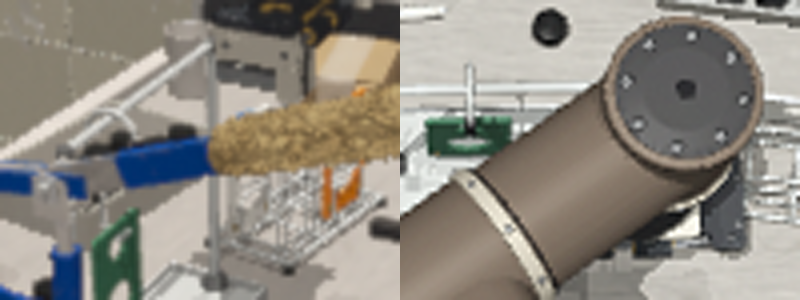

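The spare hook is off the rail and in the gripper, and the green plate is undisturbed. Next I'll go behind the orange plate.

```bash
python3 g.py "[(.546,-.1868,.353,-177.1),(.546,-.1868,.353,-186),(.546,-.1868,.2685,-186),(.5162,-.1837,.2685,-186)]"
```

```text
t 7.97 [0.4601 0.1092 0.3529] [-179.99   -0.   -177.09] [-0.3  0.4 -0.3] 0.0098 30.0
-> (0.546, -0.1868, 0.353, -177.1) shift [-8.85e-02 -3.75e-01 -1.00e-04] mm 308 turn 0.0001
-> (0.546, -0.1868, 0.353, -186) shift [0. 0. 0.] mm 0 turn 0.0989
-> (0.546, -0.1868, 0.2685, -186) shift [-0.     -0.      0.1056] mm 84 turn 0.0
-> (0.5162, -0.1837, 0.2685, -186) shift [ 0.0375 -0.     -0.    ] mm 30 turn 0.0
```

>>> send_rows:
  deltas:
    - [[-0.004,-0.025,0],0]
    - [[-0.012,-0.06,0],0]
    - [[-0.02,-0.1,0],0]
    - [[-0.03,-0.14,0],0]
    - [[-0.04,-0.18,0],0]

```text
clock: 8.38
tool_pos: [0.4997, -0.0346, 0.3527]
orientation: [-180.0, -0.0, -177.1]
force: [1.9, 1.0, -0.7]
opening: 0.0099
gripper_force: 30.0
```

>>> send_rows:
  deltas:
    - [[-0.01,-0.04,0],0]
    - [[-0.02,-0.08,0],0]
    - [[-0.03,-0.12,0],0]
    - [[-0.04,-0.16,0],0.05]
    - [[-0.0485,-0.195,0],0.0989]

```text
clock: 8.8
tool_pos: [0.5464, -0.1895, 0.3521]
orientation: [-180.0, -0.1, 173.8]
force: [1.1, 0.8, 0.1]
opening: 0.0097
gripper_force: 30.0
```

>>> send_rows:
  deltas:
    - [[0,0,0],0]
    - [[0,0,0],0]
    - [[0,0,0],0]
    - [[0,0,0],0]
    - [[0,0,0],0]

```text
clock: 9.22
tool_pos: [0.5456, -0.1862, 0.3531]
orientation: [180.0, 0.0, 174.1]
force: [-0.3, -0.5, -0.2]
opening: 0.0098
gripper_force: 30.0
```

Run:
```python
from h import *
from g import plan
S=ctrl.snapshot('scene');T=ctrl.snapshot('top')
a=S['color'][125:200,256:356,::-1];b=T['color'][130:205,300:400,::-1]
f=lambda z:cv2.resize(z,(400,300),interpolation=cv2.INTER_CUBIC)
cv2.imwrite('pics/g3.png',np.hstack([f(a),f(b)]))
for n in('hook_seat','hook_tip','hook_grip','plate_hole'):
  for p in(S,T):print(n,[(round(d['conf'],2),np.round(np.array(d['xy'])*[512,384],1).tolist()) for d in ctrl.boxes_of(p,n)])
plan((.546,-.1868,.353,-186),(.546,-.1868,.2685,-186),(.5162,-.1837,.2685,-186))
```

```text
hook_seat []
hook_seat []
hook_tip []
hook_tip []
hook_grip []
hook_grip []
plate_hole []
plate_hole [(0.71, [254.7, 163.4])]
t 9.72 [ 0.5455 -0.1869  0.3531] [1.8000e+02 1.0000e-02 1.7402e+02] [-0.4 -0.3 -1. ] 0.0097 30.0
-> (0.546, -0.1868, 0.353, -186) shift [-0.0006  0.0002  0.0001] mm 0 turn 0.0002
-> (0.546, -0.1868, 0.2685, -186) shift [-0.     -0.      0.1056] mm 84 turn 0.0
-> (0.5162, -0.1837, 0.2685, -186) shift [ 0.0375 -0.     -0.    ] mm 30 turn 0.0
```

View pics/g3.png

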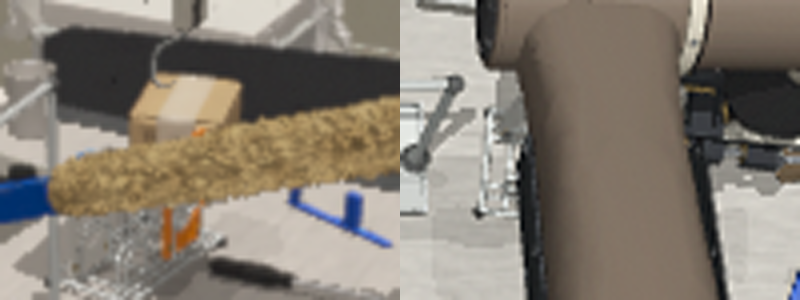

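The scene view shows the lower bend: bottom at crop (165,82), left flank (154,70). An orange plate corner shows above the lever at (200,130). I'll compare these with their projections.

Run:
```python
import pickle;from h import *
S,T=pickle.load(open('st.pkl','rb'))
n=np.array([np.cos(.1045),-np.sin(.1045),0]);l=np.array([np.sin(.1045),np.cos(.1045),0]);z=np.array([0,0,1])
g=np.array([.5455,-.1869,.3056])
cp=lambda X:((proj(S,X)-[256,125]+.5)*4-.5).round(1)
seat=g+.027*n-.097*z
print('seat',cp(seat),'flank',cp(seat+.013*n+.013*z),'tip',cp(seat-.0138*n+.0092*z),'sleeve low',cp(g-.018*z))
H=np.array([.543,-.1865,.129])
for a in(-1,1):
  for f in(-1,1):print(a,f,'top',cp(H+a*.0425*l+f*.0025*n+.025*z),'foot',cp(H+a*.0425*l+f*.0025*n-.115*z))
print('bore',cp(H-.06*z-.0025*n), 'borebot',cp(H-.09*z-.0025*n),'bore right',cp(H-.06*z-.03*l-.0025*n))
```

```text
seat [166.9  86.3] flank [157.5  73.3] tip [177.4  81.3] sleeve low [189.2  24.7]
-1 -1 top [208.6 124.3] foot [204.5 230.9]
-1 1 top [204.9 123.3] foot [201.  229.8]
1 -1 top [169.7 149.4] foot [166.9 258.5]
1 1 top [165.9 148.4] foot [163.3 257.3]
bore [187.4 203.1] borebot [186.6 225.8] bore right [200.7 193.8]
```

Run:
```python
import pickle;from h import *
S0,_=pickle.load(open('st.pkl','rb'))
S=ctrl.snapshot('scene');pickle.dump(S,open('s2.pkl','wb'))
c=S['color'].astype(int)
print('R-B cols 294..309');
for r in list(range(152,162))+list(range(172,196)):
    print(r,' '.join('%4d'%v for v in (c[r,294:311,0]-c[r,294:311,2])))
print('gray hook')
for r in range(136,150):print(r,' '.join('%4d'%v for v in c[r,290:308].mean(1)))
```

```text
R-B cols 294..309
152   72   69   51   43   41   40   40   41   42   43   43   47   68   73   72   71   71
153   70   60   42   40   38   37   38   39   40   40   44   56   70   71   72   71   70
154   58   43   35   35   33   31   33   34   35   38   43   65   70   71   71   71   69
155   66   43   38   37   36   35   35   36   34   35   40   54   60   61   65   68   67
156   55   43   39   39   38   38   37   36   35   36   49   72   77   74   70   68   58
157   49   43   39   38   39   37   38   36   35   39   67  103  137  100   67   67   62
158   45   43   40   39   38   37   38   38   39   54  130  135  127   81   70   66   65
159   44   43   40   42   40   44   43   55   58   67   82   86   79   76   73   71   68
160   55   50   57   64   66   71   69   73   72   66   73   74   71   76   68   68   61
161   70   70   72   73   75   72   73   72   69   68   70   72   69   73   69   68   63
172   64   65   67   69   67   69   64   67   66   57   55   64   66   66   69   70   66
173   66   68   70   69   66   61   60   63   61   63   64   66   69   67   71   71   70
174   65   64 
[... 2569 characters left out ...]
51   51   51   49   46   46   45   46   45
143   47   46   46   63  111  104  112  111   96   94   96  104  101   94   96   78   76   74
144   47   45   47   66  104  107  154  158  157  157  167  182  185  189  194  165  160  156
145   47   45   61  112  150  141  160  162  160  151  181  192  193  195  195  191  190  189
146   46   51   89  152  157  116  137  134  138  170  189  193  194  195  194  193  193  192
147   47   72  137  162  164  160  163  164  168  183  192  194  195  195  194  194  193  191
148   55  101  156  165  167  167  168  170  179  190  194  196  196  196  195  195  194  189
149   77  137  163  167  168  169  170  173  188  193  195  196  195  195  194  194  191  183
```

In the scene view the hook and plate both sit about 0.7 px left of their projections, and their heights agree. So their relative alignment is good to within 2 mm. Going down.

>>> send_rows:
  deltas:
    - [[-0.0006,0,0.02],0]
    - [[-0.0006,0,0.045],0]
    - [[-0.0006,0,0.07],0]
    - [[-0.0006,0,0.095],0]
    - [[-0.0006,0,0.107],0]

```text
clock: 10.18
tool_pos: [0.545, -0.1869, 0.2648]
orientation: [180.0, -0.2, 174.0]
force: [-1.4, -0.3, -2.0]
opening: 0.0094
gripper_force: 30.0
```

>>> send_rows:
  deltas:
    - [[0,0,0],0]
    - [[0,0,0],0]
    - [[0,0,0],0]
    - [[0,0,0],0]
    - [[0,0,0],0]

```text
clock: 10.6
tool_pos: [0.5465, -0.1871, 0.2685]
orientation: [180.0, 0.1, 174.0]
force: [-0.3, 0.9, -0.6]
opening: 0.0097
gripper_force: 30.0
```

>>> send_rows:
  deltas:
    - [[0.004,0,0],0]
    - [[0.008,0,0],0]
    - [[0.012,0,0],0]
    - [[0.016,0,0],0]
    - [[0.016,0,0],0]

```text
clock: 11.02
tool_pos: [0.5325, -0.1857, 0.2676]
orientation: [180.0, 0.0, 174.0]
force: [-0.1, -0.3, -0.2]
opening: 0.0098
gripper_force: 30.0
```

>>> send_rows:
  deltas:
    - [[0.005,0,0],0]
    - [[0.01,0,0],0]
    - [[0.015,0,0],0]
    - [[0.02,0,0],0]
    - [[0.02,0,0],0]

```text
clock: 11.43
tool_pos: [0.5165, -0.184, 0.2674]
orientation: [180.0, -0.0, 174.0]
force: [-0.1, -0.3, -1.1]
opening: 0.0095
gripper_force: 30.0
```

>>> send_rows:
  deltas:
    - [[0,0,0],0]
    - [[0,0,0],0]
    - [[0,0,0],0]
    - [[0,0,0],0]
    - [[0,0,0],0]

```text
clock: 11.85
tool_pos: [0.5175, -0.1841, 0.2673]
orientation: [-180.0, -0.0, 174.0]
force: [0.4, -0.2, 0.3]
opening: 0.0098
gripper_force: 30.0
```

Run:
```python
from h import *
from g import plan
plan((.5162,-.1837,.2675,-186))
import pickle
a=pickle.load(open('s2.pkl','rb'));S=ctrl.snapshot('scene');c=S['color'].astype(int)
for r in list(range(155,160))+list(range(176,191,2)):print(r,' '.join('%4d'%v for v in (c[r,294:311,0]-c[r,294:311,2])))
```

```text
t 11.85 [ 0.5175 -0.1841  0.2673] [-1.8000e+02 -1.0000e-02  1.7401e+02] [ 0.4 -0.2  0.3] 0.0098 30.0
-> (0.5162, -0.1837, 0.2675, -186) shift [ 0.0016  0.0003 -0.0003] mm 1 turn 0.0001
155   66   43   38   37   35   31   17   15   31   32   37   53   60   62   66   68   67
156   56   43   39   39   35   17   15   31   35   35   48   67   73   73   71   67   58
157   49   43   39   38   36   14   32   36   36   38   52   69   94   85   66   67   62
158   46   43   40   38   36   17   35   38   40   46   87   99  103   76   69   67   67
159   45   43   41   42   40   42   42   55   57   65   74   79   76   77   73   72   67
176   56   41   44   47   60   48   28   17   15   16   21   44   58   37   19   15   16
178    8   13   47  119   99   20   13   10   11   24   94  107   34   16   16   15   15
180    7   13   41  108   94   14    6    9   23   84  128  107   37   17   15   16   15
182   10   17   65  127  109   37   32   82  111  132  130   71   13    9   11   12   14
184    9   21   72  125  110   50  112  135  135  121  104   48    8   11   14    7    5
186    9   16   70  118   75   38  105  107   54   17    9    7    8    7    7   10   10
188   11   18   68  116   86   16   15    8    8   10   10    8   10   13   17   18   19
190    9    7   15   20   15    8    9    9    6    7   11   13   17   16   13    6    4
```

No contact and the plate is unmoved. Lifting slowly.

>>> send_rows:
  deltas:
    - [[0.001,0,-0.005],0]
    - [[0.001,0,-0.01],0]
    - [[0.001,0,-0.015],0]
    - [[0.001,0,-0.02],0]
    - [[0.001,0,-0.025],0]

```text
clock: 12.32
tool_pos: [0.5165, -0.1839, 0.2878]
orientation: [180.0, -0.0, 174.0]
force: [-0.2, 0.0, -1.8]
opening: 0.0094
gripper_force: 30.0
```

>>> send_rows:
  deltas:
    - [[0,0,-0.005],0]
    - [[0,0,-0.01],0]
    - [[0,0,-0.015],0]
    - [[0,0,-0.015],0]
    - [[0,0,-0.015],0]

```text
clock: 12.73
tool_pos: [0.5166, -0.1839, 0.2996]
orientation: [180.0, 0.0, 174.0]
force: [-0.3, 0.5, -2.9]
opening: 0.0096
gripper_force: 30.0
```

Run:
```python
from h import *
from g import plan
plan((.5162,-.1837,.36,-186))
S=ctrl.snapshot('scene');c=S['color'].astype(int)
for r in list(range(146,160,2))+list(range(176,191,2)):print(r,' '.join('%4d'%v for v in (c[r,294:311,0]-c[r,294:311,2])))
```

```text
t 12.73 [ 0.5166 -0.1839  0.2996] [1.7999e+02 3.0000e-02 1.7401e+02] [-0.3  0.5 -2.9] 0.0096 30.0
-> (0.5162, -0.1837, 0.36, -186) shift [ 0.0005  0.0003 -0.0755] mm 60 turn 0.0001
146   72   71   71   72   71   62   45   42   40   39   39   23   25   30   47   63   72
148   72   73   73   70   55   41   38   23   24   27   39   39   40   44   62   72   73
150   73   73   69   55   39   21   18   38   40   41   42   43   47   66   72   72   72
152   72   68   51   43   40   17   19   40   42   42   42   47   69   72   72   71   72
154   57   42   37   35   32   19   31   34   36   41   74  104  104   72   71   71   69
156   56   43   39   39   35   26   70   86  109  125  125  132  107   73   71   68   58
158   46   43   41   51  100  149  148  119   68   29   49  103  104   74   69   67   66
176   56   37   23   43   60   48   29   17   18   40   61   48   64   60   22   16   17
178    8   11   23   92  125   87   21   20   67   97  118  106   43   68   20   15   15
180    7    7   14   82  130  103   50  102  134  136  129   90   19   18   16   15   15
182   10   11   19   92  111   50   94  134  116   73   22   10    7    8   11   12   14
184    9   13   23   88  107   41   91   72   22    7    6    7    6    9   14    9    6
186   10    9   14   24   41   15   11   10    9    9    9    8    9    8    7    9    9
188   10    9   11    6    7    5    7    7   10   10   10    8   10   13   17   18   19
190    9    6   10   10    7    7   10   11    7   11   11   12   12   13   11    7    4
```

The plate is rising with the hook: about 2 N of load, bottom edge up 4 px. I'll clear the loops, then move to in front of the rail.

>>> send_rows:
  deltas:
    - [[0,0,-0.01],0]
    - [[0,0,-0.022],0]
    - [[0,0,-0.036],0]
    - [[0,0,-0.05],0]
    - [[0,0,-0.06],0]

```text
clock: 13.2
tool_pos: [0.517, -0.1841, 0.3496]
orientation: [-180.0, 0.1, 174.0]
force: [-0.2, 0.1, -1.3]
opening: 0.0101
gripper_force: 30.0
```

>>> send_rows:
  deltas:
    - [[0,0,-0.006],0]
    - [[0,0,-0.01],0]
    - [[0,0,-0.012],0]
    - [[0,0,-0.012],0]
    - [[0,0,-0.012],0]

```text
clock: 13.62
tool_pos: [0.5164, -0.1839, 0.3565]
orientation: [180.0, -0.0, 174.0]
force: [-0.7, -1.1, -2.3]
opening: 0.0099
gripper_force: 30.0
```

```bash
python3 g.py "[(.4605,.1092,.3565,-186),(.4605,.1092,.3565,-177.1)]"
```

```text
t 13.62 [ 0.5164 -0.1839  0.3565] [ 1.7999e+02 -4.0000e-02  1.7401e+02] [-0.7 -1.1 -2.3] 0.0099 30.0
-> (0.4605, 0.1092, 0.3565, -186) shift [1.077e-01 3.571e-01 2.000e-04] mm 298 turn 0.0001
-> (0.4605, 0.1092, 0.3565, -177.1) shift [0. 0. 0.] mm 0 turn -0.0989
```

>>> send_rows:
  deltas:
    - [[0.0011,0.0036,0],0]
    - [[0.0032,0.0107,0],0]
    - [[0.0065,0.0214,0],0]
    - [[0.0108,0.0357,0],0]
    - [[0.0162,0.0536,0],0]

```text
clock: 14.03
tool_pos: [0.5078, -0.139, 0.3568]
orientation: [-180.0, -0.0, 174.0]
force: [-0.6, 1.1, -1.1]
opening: 0.0097
gripper_force: 30.0
```

>>> send_rows:
  deltas:
    - [[0.0054,0.0179,0],0]
    - [[0.0108,0.0357,0],0]
    - [[0.0162,0.0536,0],0]
    - [[0.0215,0.0714,0],0]
    - [[0.0269,0.0893,0],0]

```text
clock: 14.45
tool_pos: [0.4936, -0.065, 0.3571]
orientation: [180.0, 0.0, 174.0]
force: [-0.3, 0.3, -2.2]
opening: 0.0097
gripper_force: 30.0
```

>>> send_rows:
  deltas:
    - [[0.0054,0.0179,0],0]
    - [[0.0108,0.0357,0],0]
    - [[0.0162,0.0536,0],0]
    - [[0.0215,0.0714,0],0]
    - [[0.0269,0.0893,0],0]

```text
clock: 14.87
tool_pos: [0.4795, 0.0082, 0.3571]
orientation: [180.0, 0.0, 174.0]
force: [0.0, 0.9, -1.8]
opening: 0.0097
gripper_force: 30.0
```

>>> send_rows:
  deltas:
    - [[0.0054,0.0179,0],0]
    - [[0.0108,0.0357,0],0]
    - [[0.0151,0.05,0],0]
    - [[0.0194,0.0643,0],0]
    - [[0.0226,0.075,0],0]

```text
clock: 15.28
tool_pos: [0.4678, 0.0697, 0.3571]
orientation: [180.0, 0.0, 174.1]
force: [0.5, -0.5, -2.8]
opening: 0.01
gripper_force: 30.0
```

>>> send_rows:
  deltas:
    - [[0.0043,0.0143,0],-0.015]
    - [[0.0086,0.0286,0],-0.04]
    - [[0.0118,0.0393,0],-0.065]
    - [[0.014,0.0464,0],-0.085]
    - [[0.0151,0.05,0],-0.099]

```text
clock: 15.7
tool_pos: [0.4604, 0.1101, 0.357]
orientation: [180.0, 0.0, -176.9]
force: [0.6, 0.2, -2.0]
opening: 0.0096
gripper_force: 30.0
```

>>> send_rows:
  deltas:
    - [[0,0,0],0]
    - [[0,0,0],0]
    - [[0,0,0],0]
    - [[0,0,0],0]
    - [[0,0,0],0]

```text
clock: 16.12
tool_pos: [0.4608, 0.1089, 0.3569]
orientation: [-180.0, -0.0, -177.1]
force: [-0.1, 0.2, -2.1]
opening: 0.0094
gripper_force: 30.0
```

Run:
```python
from h import *
from g import plan
plan((.4605,.1092,.3545,-177.1),(.5635,.1143,.3545,-177.1),(.5635,.1143,.3101,-177.1))
S=ctrl.snapshot('scene')
cv2.imwrite('pics/g4.png',cv2.resize(S['color'][125:235,216:356,::-1],None,fx=5,fy=5,interpolation=cv2.INTER_CUBIC))
```

```text
t 16.12 [0.4608 0.1089 0.3569] [-179.99   -0.   -177.13] [-0.1  0.2 -2.1] 0.0094 30.0
-> (0.4605, 0.1092, 0.3545, -177.1) shift [0.0003 0.0004 0.003 ] mm 2 turn -0.0004
-> (0.5635, 0.1143, 0.3545, -177.1) shift [-1.289e-01 -1.000e-04 -0.000e+00] mm 103 turn -0.0
-> (0.5635, 0.1143, 0.3101, -177.1) shift [ 0.     -0.      0.0555] mm 44 turn -0.0
```

View pics/g4.png

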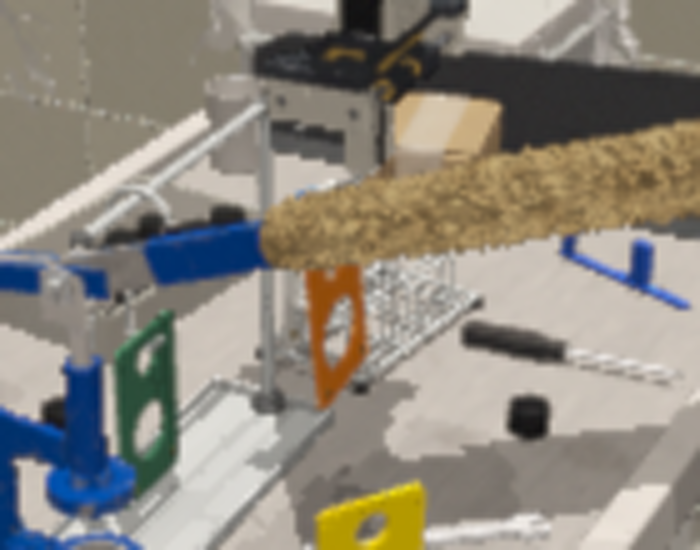

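The orange plate hangs upright from the hook in front of the rail (bottom at (325,400)). The green plate is undisturbed. Inserting now.

>>> send_rows:
  deltas:
    - [[-0.003,0,0.003],0]
    - [[-0.01,0,0.0035],0]
    - [[-0.02,0,0.0035],0]
    - [[-0.03,0,0.0035],0]
    - [[-0.04,0,0.0035],0]

```text
clock: 16.58
tool_pos: [0.4938, 0.1109, 0.3541]
orientation: [-180.0, 0.0, -177.1]
force: [-0.5, 0.1, -1.4]
opening: 0.0103
gripper_force: 30.0
```

>>> send_rows:
  deltas:
    - [[-0.01,0,0],0]
    - [[-0.02,0,0],0]
    - [[-0.03,0,0],0]
    - [[-0.04,0,0],0]
    - [[-0.05,0,0],0]

```text
clock: 17.0
tool_pos: [0.5335, 0.1129, 0.354]
orientation: [-180.0, -0.0, -177.1]
force: [-0.1, 0.1, -2.1]
opening: 0.0096
gripper_force: 30.0
```

>>> send_rows:
  deltas:
    - [[-0.01,0,0],0]
    - [[-0.02,0,0],0]
    - [[-0.03,0,0],0]
    - [[-0.036,0,0],0]
    - [[-0.0385,0,0],0]

```text
clock: 17.42
tool_pos: [0.5642, 0.1145, 0.3538]
orientation: [-180.0, -0.0, -177.1]
force: [0.3, -0.5, -1.6]
opening: 0.0097
gripper_force: 30.0
```

>>> send_rows:
  deltas:
    - [[0,0,0],0]
    - [[0,0,0],0]
    - [[0,0,0],0]
    - [[0,0,0],0]
    - [[0,0,0],0]

```text
clock: 17.83
tool_pos: [0.5631, 0.1145, 0.3544]
orientation: [180.0, 0.0, -177.1]
force: [0.4, -0.4, -2.0]
opening: 0.0097
gripper_force: 30.0
```

```bash
python3 g.py "[(.5635,.1143,.3101,-177.1)]"
```

```text
t 17.83 [0.5631 0.1145 0.3544] [ 1.7999e+02  2.0000e-02 -1.7707e+02] [ 0.4 -0.4 -2. ] 0.0097 30.0
-> (0.5635, 0.1143, 0.3101, -177.1) shift [-0.0004 -0.0003  0.0554] mm 44 turn 0.0003
```

>>> send_rows:
  deltas:
    - [[-0.0004,0,0.008],0]
    - [[-0.0004,0,0.018],0]
    - [[-0.0004,0,0.028],0]
    - [[-0.0004,0,0.038],0]
    - [[-0.0004,0,0.045],0]

```text
clock: 18.25
tool_pos: [0.5632, 0.1144, 0.3164]
orientation: [-180.0, -0.1, -177.1]
force: [-0.6, 0.7, -2.6]
opening: 0.0096
gripper_force: 30.0
```

>>> send_rows:
  deltas:
    - [[0,0,0.003],0]
    - [[0,0,0.006],0]
    - [[0,0,0.009],0]
    - [[0,0,0.0104],0]
    - [[0,0,0.0104],0]

```text
clock: 18.67
tool_pos: [0.5639, 0.1145, 0.3101]
orientation: [180.0, 0.0, -177.1]
force: [-0.5, -0.5, -0.9]
opening: 0.0098
gripper_force: 30.0
```

>>> send_rows:
  deltas:
    - [[0,0,0],0]
    - [[0,0,0],0]
    - [[0,0,0],0]
    - [[0,0,0],0]
    - [[0,0,0],0]

```text
clock: 19.08
tool_pos: [0.5638, 0.1145, 0.3101]
orientation: [180.0, 0.0, -177.1]
force: [-0.3, 0.2, -1.0]
opening: 0.0097
gripper_force: 30.0
```

The rail is taking load: force is down from 2 N to 1 N. One more slight lowering, then release.

>>> send_rows:
  deltas:
    - [[0,0,0.0006],0]
    - [[0,0,0.0012],0]
    - [[0,0,0.0012],0]
    - [[0,0,0.0012],0]
    - [[0,0,0.0012],0]

```text
clock: 19.5
tool_pos: [0.564, 0.1145, 0.3096]
orientation: [180.0, 0.1, -177.1]
force: [-0.4, -0.3, 5.9]
opening: 0.01
gripper_force: 30.0
```

>>> send_rows:
  deltas:
    - [[0,0,0],0]
    - [[0,0,0],0]
    - [[0,0,0],0]
    - [[0,0,0],0]
    - [[0,0,0],0]
  gripper: 0.3

```text
clock: 19.92
tool_pos: [0.5636, 0.1145, 0.3086]
orientation: [-180.0, -0.0, -177.1]
force: [-0.0, 0.7, 0.2]
opening: 0.0258
gripper_force: 0.0
```

>>> send_rows:
  deltas:
    - [[0,0,0],0]
    - [[0,0,0],0]
    - [[0,0,0],0]
    - [[0,0,0],0]
    - [[0,0,0],0]
  gripper: 0.7

```text
clock: 20.33
tool_pos: [0.5637, 0.1145, 0.3089]
orientation: [180.0, -0.0, -177.1]
force: [-0.5, 0.9, -0.5]
opening: 0.0538
gripper_force: 0.0
```

>>> send_rows:
  deltas:
    - [[0,0,0],0]
    - [[0,0,0],0]
    - [[0,0,0],0]
    - [[0,0,0],0]
    - [[0,0,0],0]

```text
clock: 20.75
tool_pos: [0.5637, 0.1145, 0.3089]
orientation: [-180.0, -0.0, -177.1]
force: [-1.1, 0.1, -0.5]
opening: 0.0615
gripper_force: 0.0
```

>>> send_rows:
  deltas:
    - [[0,0,-0.01],0]
    - [[0,0,-0.025],0]
    - [[0,0,-0.045],0]
    - [[0,0,-0.07],0]
    - [[0,0,-0.1],0]

```text
clock: 21.17
tool_pos: [0.5633, 0.1143, 0.3895]
orientation: [-180.0, -0.1, -177.1]
force: [0.8, -0.1, 0.7]
opening: 0.0612
gripper_force: 0.0
```

>>> send_rows:
  deltas:
    - [[0.02,0,-0.02],0]
    - [[0.06,0,-0.04],0]
    - [[0.1,-0.02,-0.05],0]
    - [[0.13,-0.05,-0.05],0]
    - [[0.15,-0.08,-0.05],0]

```text
clock: 21.58
tool_pos: [0.4452, 0.0438, 0.4306]
orientation: [179.9, 0.1, -177.0]
force: [1.2, -1.2, -1.1]
opening: 0.0612
gripper_force: 0.0
```

>>> send_rows:
  deltas:
    - [[0,-0.04,0],0]
    - [[0,-0.08,0],0]
    - [[0,-0.12,0],0]
    - [[0,-0.16,0],0]
    - [[0,-0.2,0],0]

```text
clock: 22.0
tool_pos: [0.4548, -0.1169, 0.43]
orientation: [180.0, 0.1, -177.1]
force: [0.6, -0.4, 0.5]
opening: 0.0613
gripper_force: 0.0
```

>>> send_rows:
  deltas:
    - [[0,-0.04,0],0]
    - [[0,-0.08,0],0]
    - [[0,-0.12,0],0]
    - [[0,-0.16,0],0]
    - [[0,-0.2,0],0]

```text
clock: 22.42
tool_pos: [0.4631, -0.2769, 0.4298]
orientation: [-180.0, 0.1, -177.1]
force: [-0.0, 0.6, -0.4]
opening: 0.0614
gripper_force: 0.0
```

Run:
```python
from h import *
S=ctrl.snapshot('scene');T=ctrl.snapshot('top')
a=S['color'][135:235,216:316,::-1];b=T['color'][120:220,230:330,::-1]
f=lambda z:cv2.resize(z,(400,400),interpolation=cv2.INTER_CUBIC)
cv2.imwrite('pics/g5.png',np.hstack([f(a),f(b)]))
```

```text
(no output)
```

View pics/g5.png

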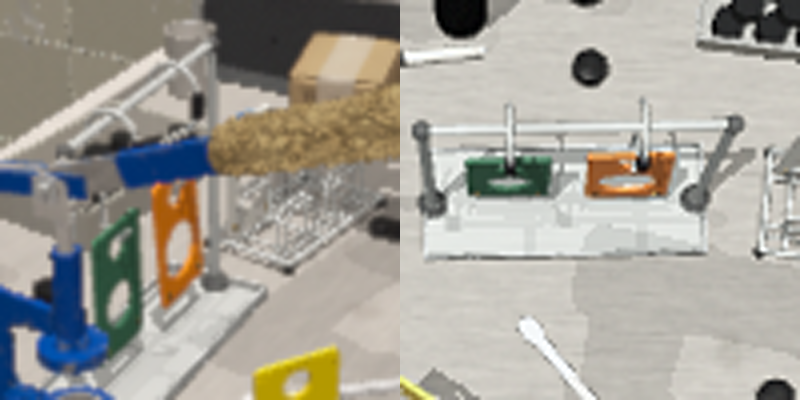

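Both plates hang on the rail: green at (508,175) and orange at (628,175) in the top crop. I'll let the swing die out and check that it's still.

>>> send_rows:
  deltas:
    - [[0,0,0],0]
    - [[0,0,0],0]
    - [[0,0,0],0]
    - [[0,0,0],0]
    - [[0,0,0],0]

```text
clock: 22.93
tool_pos: [0.4635, -0.2743, 0.4293]
orientation: [-180.0, 0.0, -177.0]
force: [-0.4, 0.2, 1.0]
opening: 0.0612
gripper_force: 0.0
```

>>> send_rows:
  deltas:
    - [[0,0,0],0]
    - [[0,0,0],0]
    - [[0,0,0],0]
    - [[0,0,0],0]
    - [[0,0,0],0]

```text
clock: 23.35
tool_pos: [0.4634, -0.2751, 0.4289]
orientation: [180.0, -0.0, -177.1]
force: [-0.7, -0.8, -1.3]
opening: 0.0612
gripper_force: 0.0
```

>>> send_rows:
  deltas:
    - [[0,0,0],0]
    - [[0,0,0],0]
    - [[0,0,0],0]
    - [[0,0,0],0]
    - [[0,0,0],0]

```text
clock: 23.77
tool_pos: [0.4634, -0.2752, 0.4289]
orientation: [180.0, -0.0, -177.1]
force: [0.6, -0.7, 0.8]
opening: 0.0616
gripper_force: 0.0
```

>>> send_rows:
  deltas:
    - [[0,0,0],0]
    - [[0,0,0],0]
    - [[0,0,0],0]
    - [[0,0,0],0]
    - [[0,0,0],0]

```text
clock: 24.18
tool_pos: [0.4634, -0.2751, 0.4289]
orientation: [-180.0, -0.0, -177.1]
force: [0.0, -0.9, 0.4]
opening: 0.0615
gripper_force: 0.0
```

>>> send_rows:
  deltas:
    - [[0,0,0],0]
    - [[0,0,0],0]
    - [[0,0,0],0]
    - [[0,0,0],0]
    - [[0,0,0],0]

```text
clock: 24.6
tool_pos: [0.4634, -0.2751, 0.4289]
orientation: [-180.0, 0.0, -177.1]
force: [-0.5, 0.2, 0.8]
opening: 0.0611
gripper_force: 0.0
```

>>> send_rows:
  deltas:
    - [[0,0,0],0]
    - [[0,0,0],0]
    - [[0,0,0],0]
    - [[0,0,0],0]
    - [[0,0,0],0]

```text
clock: 25.02
tool_pos: [0.4634, -0.2751, 0.4289]
orientation: [180.0, -0.0, -177.1]
force: [0.4, -0.5, -0.5]
opening: 0.0612
gripper_force: 0.0
```

Run:
```python
from h import *
f=lambda:ctrl.snapshot('top')['color'][140:180,260:310].astype(int)
L=[f() for _ in range(12)]
print([int(abs(x-L[0]).max()) for x in L],[round(float(abs(x-L[0]).mean()),2) for x in L],ctrl.get_obs()['clock'])
```

```text
[0, 11, 6, 5, 6, 5, 6, 7, 6, 7, 6, 6] [0.0, 0.31, 0.3, 0.3, 0.3, 0.3, 0.29, 0.31, 0.29, 0.3, 0.31, 0.3] 25.6167
```

Everything is still; only image noise remains.

```bash
python3 -c "
from plant import ctrl
print(ctrl.close_job())"
```

```text
the job is handed in; nothing more can be done
None
```

The orange plate hangs still on the rail by the spare S-hook. The green plate looks undisturbed in the images; I kept clear of the white plate but did not re-measure it. The job was handed in at about 26 s, and hand-in returned no verdict.

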